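# Slip-angle test on a tilting ramp

## Task

Find the angle at which the bored block slips: set it flat inside the empty corner marks at the high end of the level ramp, let go, and slowly raise the ramp by its leaning tab until the block slides down to the stop lip by itself. Stop there, before the reference bush beside it slips too, and leave the ramp standing at that angle. Then note the angle by bringing the protractor's pointer down until it is parallel with the ramp; leave the spare bush and nozzle on the bench where they are.

Things in the scene. Friction and masses are not known exactly. Their poses are not given: they have to be found in the camera images.
- block_center (a point): Centre (half-way up) of the bored aluminium block, 30 (its x) x 40 (its y) x 22 mm high, about 0.1 kg, standing loose on the bench to the right of the ramp; the only rectangular loose part. It shares the bench with a spare bush and a nozzle, in any order.
- block_mark (a point): On the ramp's top, centre of the left corner marks (42 x 52 mm frame), where the block goes. Axes turn with the ramp: x up the slope away from the hinge, y left, z out of the surface. 160 mm from the hinge axis along the slope, 45 mm left of the ramp's middle; the surface is 6 mm above the axis. From here the block slides about 113 mm to the 12 mm high stop lip.
- bush_mark (a point): Same as block_mark for the right pair of corner marks, 45 mm right of the middle line; the reference bush stands here from the start.
- ref_bush_center (a point): Centre (half-way up) of the turned steel reference bush, flange 34 mm across, 28 mm high, 0.07 kg, standing on the ramp within about 8 mm of bush_mark. It grips the ramp better than the block: its slip angle is about 5 degrees or more above the block's (slip tangent about 4/3 as large).
- tab_grip (a point): Grip point of the lifting tab: a flat steel plate 44 mm wide (along the hinge), 6 mm thick, 60 mm long, on the middle of the ramp's far end, leaning 20 degrees from the ramp's normal back toward the hinge. The point is 18 mm below the tab's upper edge; from the hinge axis 226 mm along the slope and 45 mm along the normal. Site axes are the ramp's. Pinch across the 6 mm; it tilts with the ramp.
- hinge (a point): Middle of the ramp's hinge axis, 35 mm above the bench, at the tester's end nearest the robot. x points along the level ramp to its far end (away from the robot), y is the hinge axis (left), z up. Ramp 180 mm wide, 250 mm long; base 200 mm wide.
- ramp (a joint): Ramp angle in rad: 0 level (start, resting on its stops), grows as the far end rises, to 0.9. Stiff friction hinge (1 N m): stays where it is left; lifting at the tab takes 6 to 8 N. The block slips somewhere between about 0.26 and 0.41, differently each time.
- pointer (a joint): Pointer angle in rad about the ramp's own axis: 0 level, grows as its tip rises; equals the ramp's angle when parallel to it. Starts at 0.75 to 1.0, stays where it is left (under 1 N at the knob). It does not touch the ramp.
- pointer_knob (a point): Middle of the pointer's grip knob: a level black cylinder, 12 mm diameter, 36 mm long, parallel to the hinge (point y), right of the tester: 170 mm from the hinge axis along the pointer, 152 mm right of the ramp's middle; the aluminium protractor arc stands 42 mm nearer the ramp. Site x points along the pointer away from the hinge.
- spare_bush_center (a point): Centre of a spare steel bush, flange 34 mm across, 28 mm high, loose on the bench; leave alone.
- spare_nozzle_center (a point): Centre of a brass nozzle, 29 mm across, 52 mm high, standing loose on the bench; leave alone.
Not all that is in view belongs to the job. What is shaped like the part that bears ref_bush_center but purple is not meant.

How it is judged:
On the way, in this order (a step that is already met when the one before it is completed fails the run):
1. the block stands flat inside the empty corner marks (centre within 20 mm) on the level ramp and is let go (x of block_center in the frame of block_mark between -0.02 and 0.02 m and y of block_center in the frame of block_mark between -0.02 and 0.02 m and z of block_center in the frame of block_mark between 0.006 and 0.015 m and contact force between the fingers and block below 0.05 N and linear speed of block below 0.02 m/s and value of joint ramp below 0.04 rad), for 0.2 s.
2. the raised ramp has made the block slide down to the stop lip (x of block_center in the frame of block_mark below -0.1 m and y of block_center in the frame of block_mark between -0.045 and 0.045 m and z of block_center in the frame of block_mark between 0.005 and 0.02 m and value of joint ramp above 0.23 rad and contact force between the fingers and block below 0.05 N), for 0.2 s.
3. the pointer is parallel with the ramp, within about 2.5 degrees (angle between the x axis of pointer_knob and the x axis of block_mark, either way round below 0.045 rad), for 0.3 s.
At the end, for the whole second after the job is handed in: Ramp standing raised (over 0.23 rad) at rest, block on it slid down to the stop lip (at least 100 mm below its mark), reference bush still within 25 mm of its own mark, pointer parallel to the ramp within 0.045 rad (about 2.5 degrees) (x of block_center in the frame of block_mark below -0.1 m and y of block_center in the frame of block_mark between -0.045 and 0.045 m and z of block_center in the frame of block_mark between 0.005 and 0.02 m and x of ref_bush_center in the frame of bush_mark between -0.025 and 0.025 m and y of ref_bush_center in the frame of bush_mark between -0.025 and 0.025 m and z of ref_bush_center in the frame of bush_mark below 0.02 m and angle between the x axis of pointer_knob and the x axis of block_mark, either way round below 0.045 rad and velocity of joint ramp between -0.02 and 0.02 rad/s and velocity of joint pointer between -0.02 and 0.02 rad/s and value of joint ramp above 0.23 rad and linear speed of block below 0.02 m/s); the robot touches nothing.
It fails at once if the reference bush slips or is knocked off its mark (over 25 mm) (not (x of ref_bush_center in the frame of bush_mark between -0.025 and 0.025 m and y of ref_bush_center in the frame of bush_mark between -0.025 and 0.025 m and z of ref_bush_center in the frame of bush_mark below 0.02 m)).
It fails at once if the robot touches the block while the ramp is raised (value of joint ramp above 0.08 rad and contact force between any of the fingers, the arm and block above 0.3 N).
It fails at once if the block lies on the lower part of the ramp while the ramp is not yet raised (x of block_center in the frame of block_mark between -0.13 and -0.05 m and y of block_center in the frame of block_mark between -0.045 and 0.045 m and z of block_center in the frame of block_mark between 0.005 and 0.014 m and value of joint ramp below 0.18 rad).
It fails at once if the spare bush or the spare nozzle is moved over 25 mm (distance of any of spare_bush_center, spare_nozzle_center from where it was at the start of the episode above 0.025 m).
It also fails if it takes over 72 s, if anything falls off the work surface, if the arm or the gripper's body presses on something with over 40 N, if the wrist force passes 120 N, or if a joint passes its speed limit or range.

## Robot

A 7-joint arm with a two-finger parallel gripper is mounted at the origin on a cart in front of the work surface, level with it; the furniture and walls round the work are solid. World frame = base frame: x ahead of the robot, y to its left, z up, the work surface at z = 0. Lengths are in m, angles in rad, forces in N, time in s.
With the tool pointing down it reaches from about 0.425 to 0.925 m from the base axis. Payload 6.8 kg.
Tool frame: the origin (TCP) lies at the centre of the arm's flange, where the gripper is bolted on; the fingertips stand 173 mm ahead of it and the grasp point (between the pads) lies 155 mm ahead of it (finger_overhang is the distance from the TCP to the fingertips, in m); y points along the fingers, z is the direction in which the jaws open and shut, and the axes are right-handed (so a half turn about y gives the same grasp; the last joint's range is limited). The gripper opens to 85 mm and grips with 20 to 120 N. Pads are 22 mm wide; open, the fingers measure 114 mm over their backs; the gripper's body (76 mm by 85 mm) begins 54 mm behind the grasp point. The pads swing forward as they close: fully open they stand 13 mm farther back than shut.
Start: joints at [-1.286, 0.477, 0.022, 1.555, -0.011, 1.109, -0.083], TCP at [0.258, 0.624, 0.405] pointing down, gripper open.
Joint ranges: [-2.96, 2.96], [-0.34, 2.1], [-1.41, 1.46], [0.24, 2.44], [-1.37, 4.51], [0.17, 1.92], [-2.96, 2.96]. Speed limits (rad/s): [2.39, 2.39, 3.14, 3.14, 3.14, 3.14, 3.14].

## Interface

Orientations are given as a rotation vector (axis times angle).
In Python, from bench import get_obs, grab_frame, hand_in, finger_overhang gives the robot as it stands. The module is installed in compiled form; this text tells all that it offers.
- The arm moves only by the shell command python3 -m jog 'ROWS' [FORCE]. ROWS is JSON, a list of rows, each a list of 3 entries, a list of its own where there are three numbers: the shift along the tool's x, y, z in cm, then the turn about the tool's y in rad, then the gripper command: -1 is fully open, 1 is shut, values between are in proportion. In form: [[[x, y, z], twist, gripper], ...]. A call has 1 to 10 rows; each row is the pose to reach, as a shift and turn from the pose commanded when the call began, along the tool's axes at that moment; what a row does not reach only later rows make up. A row lasts 1/8 s, in which the tool goes at most 62.5 mm and 10.7 degrees, less where a joint would pass 70% of its speed; a pose out of reach is approached as far as the arm can. A call with a gripper value outside its range is refused whole. The fingers move at their own pace and stop on an object; FORCE is the grip in N (left out, the last holds). Time passes only in rows, so rows that repeat a pose let the fingers close. It gives the time, the measured TCP pose, the force and the opening at its end, in the units of the state.
- get_obs(): the state, without advancing time (a new reading comes with each control period).
- grab_frame(name): name is "scene" or "side" or "wrist"; returns a dict with "image" (400x640x3 uint8, blue, green, red), "fx", "fy", "cx", "cy" (pixels), "distortion" ([k1, k2, p1, p2, k3] as OpenCV has them; the pictures are not rectified), "origin" and "rotation" of the camera in the world. Camera axes: x right, y up, looking along -z (the intrinsics and any distortion apply to the point x, -y, -z); pixel columns grow to the right and rows downward; lengths in m; the calibration is good to about 2 mm. A picture is of the moment at which its call begins. There is no depth.
- hand_in(): hands the job in, once; it reports no verdict.
The state is a dict: "clock": time; "joints": joint angles; "qvel": joint speeds; "tau": joint torques, N m; "tcp_pos": TCP position; "orientation": TCP orientation; "contact_force": force on the tool from outside, world axes, zero at the start; "moment": the same for the moment, N m; "grip_width": finger opening in m.
Only numpy, scipy, OpenCV 4.12 (cv2) and the standard library are available. Lean on these libraries where they do the work, as an engineer would, in place of code of your own. Each camera call takes 0.05 s, during which the arm holds its last target.

## Working session

There is one attempt and no reset: what is moved stays moved. The work goes in short steps, Python scripts to look and compute and a shell command to move; the robot and the scene stay as the last step left them, time stands still between calls to the robot, and variables do not carry over. Pictures are saved under pics/ and viewed, and the job is handed in when it is done.

```bash
mkdir -p pics
cat > h.py <<'E'
import numpy as np, cv2, pickle
from scipy.spatial.transform import Rotation as R
from bench import get_obs, grab_frame, finger_overhang
def snap(name,fn):
    f=grab_frame(name); cv2.imwrite(f'pics/{fn}.png',f['image']); pickle.dump(f,open(f'pics/{fn}.pkl','wb')); return f
def load(fn): return pickle.load(open(f'pics/{fn}.pkl','rb'))
def K(f): return np.array([[f['fx'],0,f['cx']],[0,f['fy'],f['cy']],[0,0,1.]])
def Rm(f):
    r=np.array(f['rotation'],float)
    return r if r.shape==(3,3) else R.from_rotvec(r).as_matrix()
def ray(f,uv):
    p=cv2.undistortPoints(np.array(uv,float).reshape(-1,1,2),K(f),np.array(f['distortion'],float)).reshape(-1,2)
    d=np.c_[p[:,0],-p[:,1],-np.ones(len(p))]@Rm(f).T
    return np.array(f['origin'],float),d
def onz(f,uv,z):
    o,d=ray(f,uv); return o+d*((z-o[2])/d[:,2])[:,None]
def proj(f,P):
    P=np.atleast_2d(P); c=(P-np.array(f['origin']))@Rm(f); c=c*[1,-1,-1]
    return cv2.projectPoints(c.reshape(-1,1,3),np.zeros(3),np.zeros(3),K(f),np.array(f['distortion'],float))[0].reshape(-1,2)
def tri(f1,u1,f2,u2):
    o1,d1=ray(f1,[u1]);o2,d2=ray(f2,[u2]);d1=d1[0]/np.linalg.norm(d1);d2=d2[0]/np.linalg.norm(d2)
    t=np.linalg.lstsq(np.c_[d1,-d2],o2-o1,rcond=None)[0]
    a=o1+t[0]*d1;b=o2+t[1]*d2; return (a+b)/2,np.linalg.norm(a-b)
E
python3 - <<'E'
from h import *
o=get_obs()
for k,v in o.items(): print(k,np.round(v,4))
print(finger_overhang if not callable(finger_overhang) else finger_overhang())
for n in ['scene','side','wrist']:
    f=snap(n,n+'0'); print(n,np.round(f['origin'],3),np.round(f['rotation'],3).tolist(),f['fx'],f['cx'],f['cy'],f['distortion'])
print(R.from_rotvec(o['orientation']).as_matrix().round(3))
E
```

```text
clock 0.0
joints [-1.2861  0.4778  0.0223  1.5565 -0.0115  1.1092 -0.0831]
qvel [ 0.0012  0.0016  0.0008 -0.0003 -0.0022  0.0001  0.0014]
tau [ 7.00000e-04 -5.96459e+01  1.60770e+00 -2.81192e+01  1.24000e-02
  9.30000e-03  0.00000e+00]
tcp_pos [0.2582 0.6233 0.4037]
orientation [-1.5506  0.3084 -0.308 ]
contact_force [-0.8971  0.2929  0.0697]
moment [-0.0059 -0.0289  0.0078]
grip_width 0.0852
0.1734
scene [-0.266  0.423  0.596] [0.623, -1.155, -1.932] 434.64379535544595 314.10404416353896 200.053461284659 [-0.10222644  0.          0.          0.          0.        ]
side [ 0.115 -0.732  0.713] [0.845, -0.256, -0.565] 431.48364782004995 315.82604237806305 197.80564621038877 [-0.00410386  0.          0.          0.          0.        ]
wrist [0.19  0.651 0.373] [-0.263, -0.175, 1.17] 322.8174201983026 320.35773321365093 193.86354446521165 [-0.06219268  0.          0.          0.          0.        ]
[[ 0.924 -0.001  0.383]
 [-0.383 -0.002  0.924]
 [ 0.    -1.    -0.002]]
```

View pics/scene0.png

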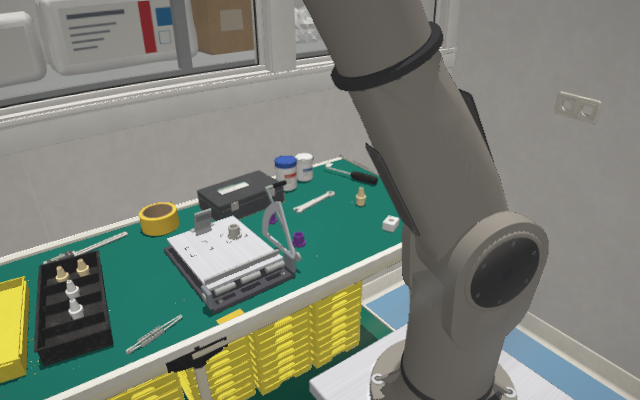

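View pics/side0.png

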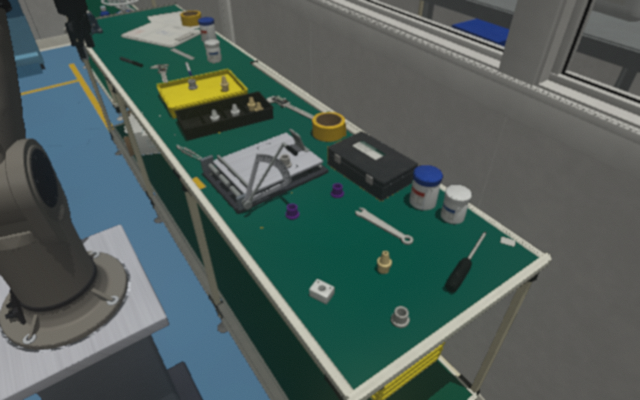

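View pics/wrist0.png

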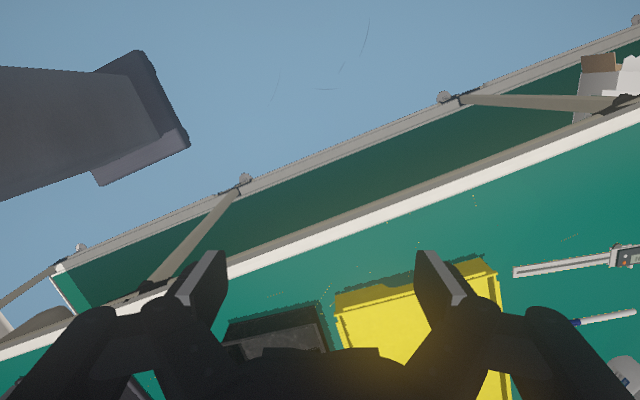

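Run:
```python
from h import *
s=load('side0')['image'];c=load('scene0')['image']
cv2.imwrite('pics/c1.png',cv2.resize(s[110:340,190:430],None,fx=3.3,fy=2.6,interpolation=2)[:600,:800])
cv2.imwrite('pics/c2.png',cv2.resize(c[160:320,150:410],None,fx=3,fy=3,interpolation=2))
```

```text
(no output)
```

View pics/c1.png

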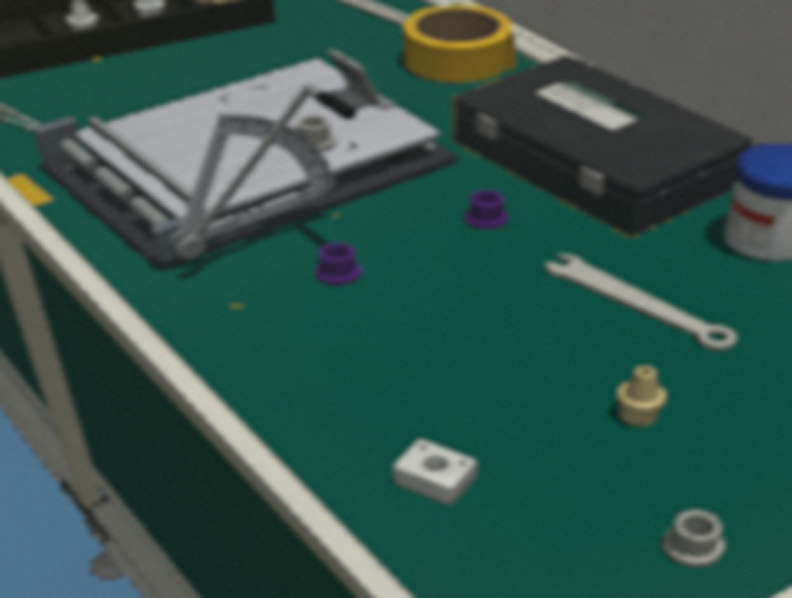

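View pics/c2.png

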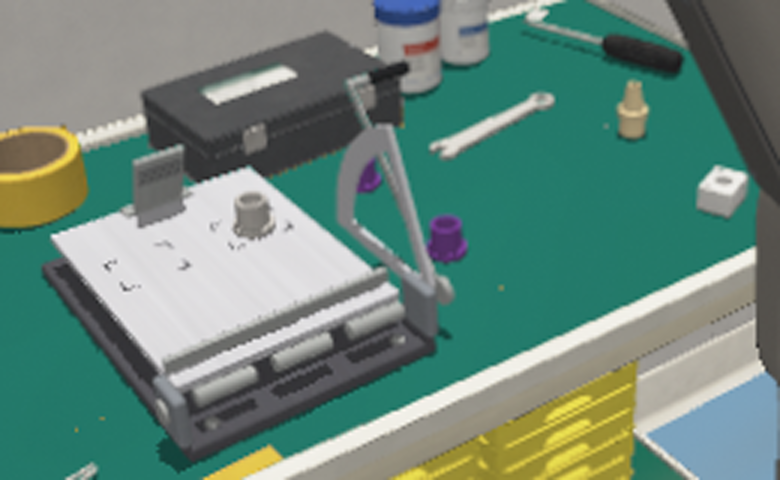

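Run:
```python
from h import *
f=load('scene0'); s=load('side0')
c2=lambda u,v:(150+u/3,160+v/3)
c1=lambda u,v:(190+u/3.3,110+v/2.6)
pts=[c2(52,238),c2(250,168),c2(402,292),c2(170,382)]
print('ramp scene',onz(f,pts,0.041).round(3))
pts=[c1(322,60),c1(437,133),c1(190,222),c1(78,130)]
print('ramp side',onz(s,pts,0.041).round(3))
# marks in scene: left marks corners
print('marksL',onz(f,[c2(106,264),c2(125,290),c2(188,268),c2(170,242)],0.041).round(3))
print('block top scene',onz(f,[c2(722,180)],0.022).round(3),'side',onz(s,[c1(437,463)],0.022).round(3))
print('nozzle',onz(s,[c1(640,420)],0.0).round(3),'bush',onz(s,[c1(695,555)],0).round(3))
print('purple',onz(s,[c1(338,275),c1(486,220)],0.0).round(3))
print('knob',tri(f,c2(390,74),s,c1(337,104)))
print('refbush top',onz(f,[c2(253,200)],0.069).round(3))
```

```text
ramp scene [[0.649 0.223 0.041]
 [0.657 0.045 0.041]
 [0.422 0.034 0.041]
 [0.424 0.216 0.041]]
ramp side [[0.661 0.218 0.041]
 [0.663 0.043 0.041]
 [0.431 0.03  0.041]
 [0.425 0.216 0.041]]
marksL [[0.587 0.201 0.041]
 [0.545 0.201 0.041]
 [0.545 0.151 0.041]
 [0.587 0.148 0.041]]
block top scene [[ 0.424 -0.29   0.022]] side [[ 0.428 -0.292  0.022]]
nozzle [[ 0.571 -0.316  0.   ]] bush [[ 0.512 -0.431  0.   ]]
purple [[ 0.504 -0.056  0.   ]
 [ 0.642 -0.054  0.   ]]
knob (array([ 0.52919574, -0.02532814,  0.16247689]), np.float64(0.005775027668781455))
refbush top [[0.563 0.084 0.069]]
```

```bash
cat >> h.py <<'E'
def go(p,jaw,o=None):
    """p: TCP target world; jaw: yaw angle of jaw axis"""
    o=o or get_obs(); M=R.from_rotvec(o['orientation']).as_matrix()
    s=M.T@(np.array(p)-np.array(o['tcp_pos']))*100
    d=M.T@np.array([np.cos(jaw),np.sin(jaw),0]); t=np.arctan2(d[0],d[2])
    alt=t-np.pi if t>0 else t+np.pi
    print('shift cm',s.round(2),'twist',round(t,3),'or',round(alt,3),'tcp',np.round(o['tcp_pos'],4),'jaw yaw',round(np.arctan2(M[1,2],M[0,2]),4),'j',np.round(o['joints'],2),'t',o['clock'])
E
python3 - <<'E'
from h import *
f=load('wrist0'); o=get_obs(); M=R.from_rotvec(o['orientation']).as_matrix()
print('view dir in tool',(M.T@Rm(f)@[0,0,-1]).round(3),'cam pos in tool',(M.T@(np.array(f['origin'])-o['tcp_pos'])).round(3), 'cam right in tool',(M.T@Rm(f)@[1,0,0]).round(3))
go([0.50,0.10,0.42],0)
E
```

```text
view dir in tool [0.293 0.956 0.001] cam pos in tool [-0.074  0.031 -0.001] cam right in tool [-0.001 -0.001  1.   ]
shift cm [ 42.36  -1.55 -39.11] twist 1.178 or -1.964 tcp [0.2583 0.6234 0.4039] jaw yaw 1.1781 j [-1.29  0.48  0.02  1.56 -0.01  1.11 -0.08] t 0.15
```

```bash
python3 -m jog '[[[42.4,-1.5,-39.1],1.178,-1],[[42.4,-1.5,-39.1],1.178,-1],[[42.4,-1.5,-39.1],1.178,-1],[[42.4,-1.5,-39.1],1.178,-1],[[42.4,-1.5,-39.1],1.178,-1],[[42.4,-1.5,-39.1],1.178,-1],[[42.4,-1.5,-39.1],1.178,-1],[[42.4,-1.5,-39.1],1.178,-1],[[42.4,-1.5,-39.1],1.178,-1],[[42.4,-1.5,-39.1],1.178,-1]]'
python3 - <<'E'
from h import *
snap('wrist','w1'); go([0.46,-0.25,0.36],0)
E
```

```text
clock: 1.4
tcp_pos: [0.5014, 0.0956, 0.42]
orientation: [-1.206, 1.213, -1.216]
contact_force: [-1.3, 0.1, -1.1]
grip_width: 0.0855
shift cm [34.62  6.02 -3.94] twist -0.006 or 3.135 tcp [0.5014 0.096  0.4199] jaw yaw -0.0061 j [-0.75  0.2   0.5   1.95 -0.11  1.02 -0.2 ] t 1.45
```

View pics/w1.png

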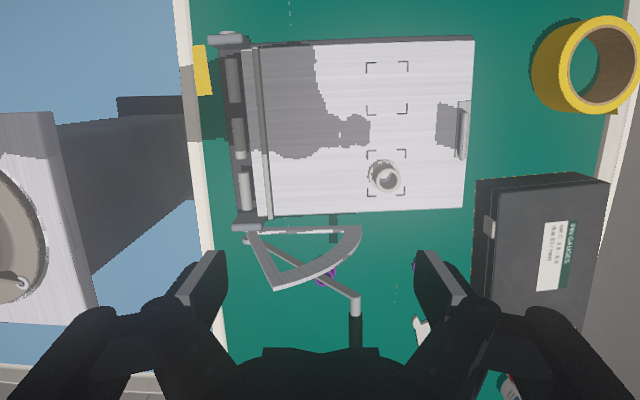

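Run:
```python
from h import *
f=load('w1'); im=f['image']
cv2.imwrite('pics/c3.png',cv2.resize(im[30:230,220:490],None,fx=2.9,fy=2.9,interpolation=2))
g=cv2.cvtColor(im,6)
m=((g<90)).astype(np.uint8)
n,l,st,c=cv2.connectedComponentsWithStats(m[50:210,350:420])
for i in range(1,n):
    if st[i,4]>=3: print(st[i],c[i].round(1)+[350,50])
```

```text
[22 12  4  1  4] [373.5  62. ]
```

View pics/c3.png

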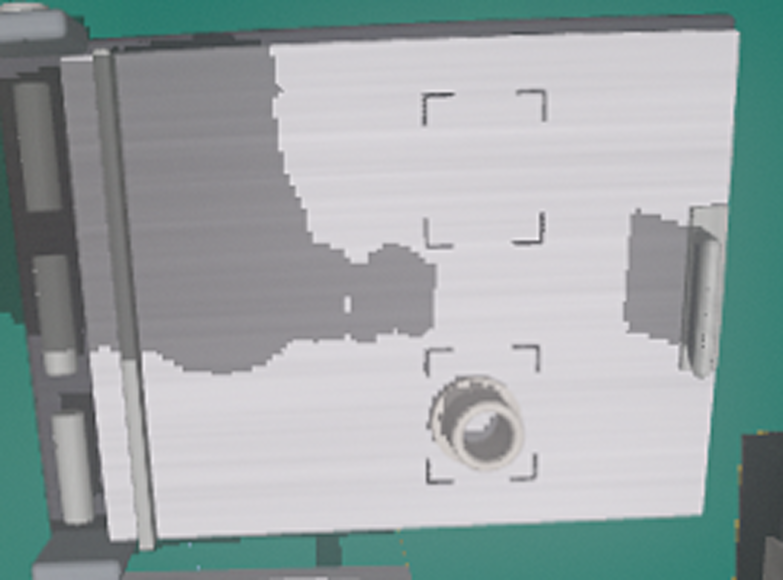

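Run:
```python
from h import *
f=load('w1')
c=lambda L:[(220+(u+.5)/2.9-.5,30+(v+.5)/2.9-.5) for u,v in L]
P=onz(f,c([(425,95),(545,92),(543,242),(427,245),(427,350),(539,347),(535,480),(429,482)]),0.041)
print(P.round(4)); 
loc=np.array([[-21,71],[21,71],[21,19],[-21,19],[-21,-19],[21,-19],[21,-71],[-21,-71]])/1000.
A=loc-loc.mean(0);B=P[:,:2]-P[:,:2].mean(0)
U,S,V=np.linalg.svd(A.T@B); Rr=(U@V).T; yaw=np.arctan2(Rr[1,0],Rr[0,0]); t=P[:,:2].mean(0)
print('yaw',yaw,'center',t,'scale',S.sum()/(A**2).sum(),'res',(B-A@Rr.T).round(4).tolist())
print('blockmark',t+Rr@[0,.045],'bushmark',t+Rr@[0,-.045],'hinge',t-Rr@[.16,0],'tab',t+Rr@[.066,0])
Q=onz(f,c([(738,31),(703,514)]),0.041);print('far corners',((Q[:,:2]-t)@Rr).round(4))
Q=onz(f,c([(475,425)]),0.041+.014);print('bush',((Q[:,:2]-t)@Rr+[0,.045]).round(4))
Q=onz(f,c([(710,240),(707,375)]),0.097);print('tab top',((Q[:,:2]-t)@Rr+[.16,0]).round(4))
Q,e=tri(f,(355,310),load('scene0'),(150+390/3,160+74/3));print('knob',Q,e)
```

```text
[[0.5497 0.2013 0.041 ]
 [0.592  0.2025 0.041 ]
 [0.5944 0.1508 0.041 ]
 [0.552  0.1498 0.041 ]
 [0.5532 0.1113 0.041 ]
 [0.5954 0.1123 0.041 ]
 [0.5975 0.0599 0.041 ]
 [0.5558 0.0594 0.041 ]]
yaw 0.03742269455569979 center [0.57374975 0.13090033] scale 1.0033493583897588 res [[-0.0004, 0.0003], [-0.0001, -0.0002], [0.0004, 0.0001], [-0.0001, 0.0007], [-0.0003, 0.0001], [-0.0, -0.0004], [0.0001, -0.0008], [0.0004, 0.0002]]
blockmark [0.57206612 0.17586882] bushmark [0.57543337 0.08593183] hinge [0.41386177 0.12491409] tab [0.63970354 0.13336965]
far corners [[ 0.0887  0.0895]
 [ 0.0894 -0.0891]]
bush [[-0.0055 -0.    ]]
tab top [[ 0.2188  0.0215]
 [ 0.2211 -0.0209]]
knob [ 0.53125752 -0.02028654  0.15351838] 0.018125414416422608
```

```bash
python3 -m jog '[[[38.7,6,-7.5],0,-1],[[38.7,6,-7.5],0,-1],[[38.7,6,-7.5],0,-1],[[38.7,6,-7.5],0,-1],[[38.7,6,-7.5],0,-1],[[38.7,6,-7.5],0,-1],[[38.7,6,-7.5],0,-1],[[38.7,6,-7.5],0,-1]]'
python3 - <<'E'
from h import *
f=snap('wrist','w2'); go([0.426,-0.291,0.36],0)
E
```

```text
clock: 2.45
tcp_pos: [0.4253, -0.2872, 0.3592]
orientation: [-1.209, 1.211, -1.21]
contact_force: [0.5, 0.8, -0.9]
grip_width: 0.0857
shift cm [ 0.51 -0.07  0.01] twist 0.0 or -3.141 tcp [ 0.4259 -0.2859  0.3593] jaw yaw 0.0005 j [-0.1   0.31  0.69  2.02 -0.25  0.9   0.73] t 2.5
```

View pics/w2.png

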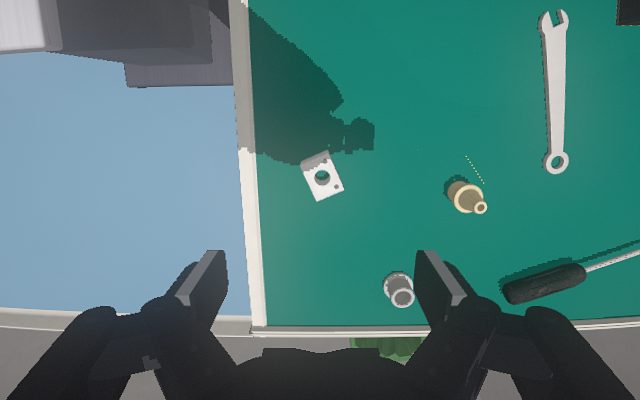

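Run:
```python
from h import *
f=load('w2'); im=f['image']
cv2.imwrite('pics/c4.png',cv2.resize(im[140:215,285:365],None,fx=7,fy=7,interpolation=2))
```

```text
(no output)
```

View pics/c4.png

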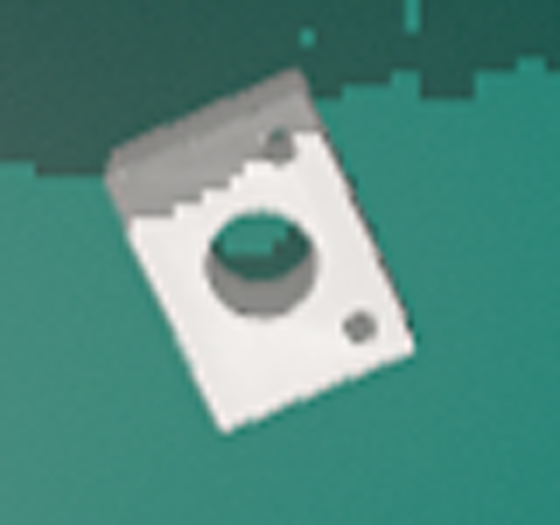

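Run:
```python
from h import *
f=load('w2')
c=lambda L:[(285+(u+.5)/7-.5,140+(v+.5)/7-.5) for u,v in L]
P=onz(f,c([(112,184),(308,102),(412,350),(225,432)]),0.022)[:,:2]
B=onz(f,c([(262,265)]),0.022)[0]
print(P.round(4),'sides',[np.linalg.norm(P[i]-P[(i+1)%4]).round(4) for i in range(4)],'cen',P.mean(0),'bore',B)
e=[P[1]-P[0],P[2]-P[3]]; print('x axis yaw',[np.arctan2(a[1],a[0]) for a in e]); 
e=[P[0]-P[3],P[1]-P[2]]; print('y axis yaw-90',[np.arctan2(a[1],a[0])-np.pi/2 for a in e])
```

```text
[[ 0.4065 -0.279 ]
 [ 0.4336 -0.2676]
 [ 0.4485 -0.3029]
 [ 0.422  -0.3151]] sides [np.float64(0.0294), np.float64(0.0384), np.float64(0.0292), np.float64(0.0393)] cen [ 0.42767028 -0.29115173] bore [ 0.42730361 -0.29054818  0.022     ]
x axis yaw [np.float64(0.39931947661163825), np.float64(0.43093293684148215)]
y axis yaw-90 [np.float64(0.404514457756864), np.float64(0.3990795833265697)]
```

Run:
```python
from h import *
f=load('w2'); print(onz(f,[(246,176),(259,176),(246,230),(266,230)],0).round(3))
go([0.4275,-0.291,0.25],0.405); go([0.4275,-0.291,0.1745],0.405)
```

```text
[[ 0.348 -0.294  0.   ]
 [ 0.361 -0.294  0.   ]
 [ 0.343 -0.356  0.   ]
 [ 0.365 -0.356  0.   ]]
shift cm [ 0.52 10.92  0.17] twist -0.405 or 2.737 tcp [ 0.4259 -0.2859  0.3593] jaw yaw 0.0005 j [-0.1   0.31  0.69  2.02 -0.25  0.9   0.73] t 2.5
shift cm [ 0.53 18.47  0.17] twist -0.405 or 2.737 tcp [ 0.4259 -0.2859  0.3593] jaw yaw 0.0005 j [-0.1   0.31  0.69  2.02 -0.25  0.9   0.73] t 2.5
```

```bash
python3 -m jog '[[[0.5,5,0.2],-0.2,-0.2],[[0.5,9,0.2],-0.405,-0.2],[[0.5,11,0.2],-0.405,-0.2],[[0.5,11,0.2],-0.405,-0.2]]'
python3 - <<'E'
from h import *
snap('wrist','w3');go([0.4275,-0.291,0.1745],0.405)
E
```

```text
clock: 3.0
tcp_pos: [0.428, -0.2894, 0.2485]
orientation: [-1.374, 0.906, -0.901]
contact_force: [1.1, -0.4, 0.7]
grip_width: 0.0511
shift cm [ 0.06  7.51 -0.1 ] twist 0.002 or -3.14 tcp [ 0.4283 -0.2902  0.2496] jaw yaw 0.4069 j [ 0.09  0.48  0.49  2.08 -0.36  0.67  1.22] t 3.05
```

View pics/w3.png

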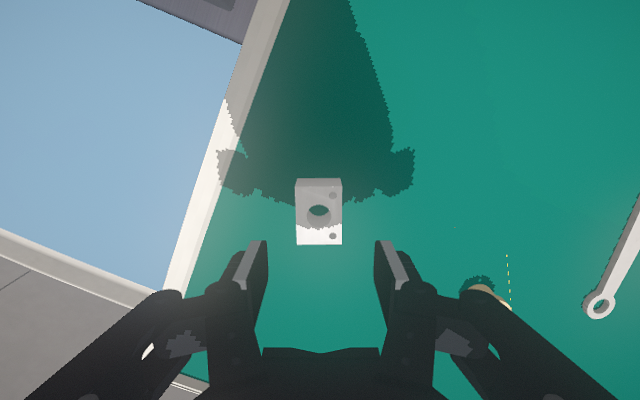

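```bash
python3 -m jog '[[[0,4,0],0,-0.2],[[0,7.5,-0.1],0,-0.2],[[0,7.5,-0.1],0,-0.2],[[0,7.5,-0.1],0,1],[[0,7.5,-0.1],0,1],[[0,7.5,-0.1],0,1],[[0,7.5,-0.1],0,1],[[0,7.5,-0.1],0,1]]' 40
python3 - <<'E'
from h import *
o=get_obs();print(o['grip_width'],o['tcp_pos'])
E
```

```text
clock: 4.05
tcp_pos: [0.4274, -0.2927, 0.1766]
orientation: [-1.373, 0.903, -0.908]
contact_force: [-0.1, 1.6, 9.4]
grip_width: 0.0292
0.029229842704970314 [ 0.42741913 -0.29266237  0.17660184]
```

```bash
python3 -m jog '[[[0,-3,0],0,1],[[0,-8,0],0,1],[[0,-14,0],0.1,1],[[0,-20,0],0.2,1],[[0,-22.4,0],0.368,1],[[0,-22.4,0],0.368,1],[[0,-22.4,0],0.368,1]]'
python3 - <<'E'
from h import *
snap('wrist','w4');go([0.5,0.0,0.40],0.037);go([0.572,0.176,0.40],0.037)
print(get_obs()['grip_width'])
E
```

```text
clock: 4.92
tcp_pos: [0.4261, -0.2918, 0.3981]
orientation: [-1.228, 1.181, -1.179]
contact_force: [-0.4, -1.1, -1.0]
grip_width: 0.0292
shift cm [-28.87  -0.22   8.53] twist 0.002 or -3.139 tcp [ 0.4261 -0.2918  0.3977] jaw yaw 0.0393 j [-0.13  0.27  0.74  1.97 -0.22  0.98  0.75] t 4.975
shift cm [-46.17  -0.21  16.42] twist 0.002 or -3.139 tcp [ 0.4261 -0.2918  0.3977] jaw yaw 0.0393 j [-0.13  0.27  0.74  1.97 -0.22  0.98  0.75] t 4.975
0.029260109314434117
```

View pics/w4.png

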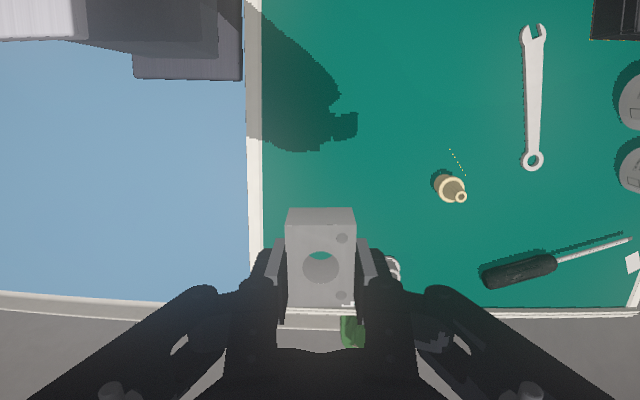

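```bash
python3 - <<'E'
from h import *
f=load('w4');o=get_obs()
p=onz(f,[(321,266),(355,207),(286,208)],o['tcp_pos'][2]-.1766+.022);print(p.round(4)); M=R.from_rotvec(o['orientation']).as_matrix()
print(((p-o['tcp_pos'])@M).round(4))
E
python3 -m jog '[[[-6,0,2.2],0,1],[[-12,0,4.4],0,1],[[-18,0,6.4],0,1],[[-24,0,8.5],0,1],[[-30,0,10.6],0,1],[[-36,0,12.8],0,1],[[-42,-0.2,15],0,1],[[-46.2,-0.2,16.4],0,1],[[-46.2,-0.2,16.4],0,1],[[-46.2,-0.2,16.4],0,1]]'
python3 - <<'E'
from h import *
snap('wrist','w5');go([0.572,0.176,0.26],0.037);go([0.572,0.176,0.176+.041],0.037)
print(get_obs()['grip_width'])
E
```

```text
[[ 0.4268 -0.289   0.2431]
 [ 0.4396 -0.2613  0.2431]
 [ 0.4114 -0.2628  0.2431]]
[[-0.0026  0.1546  0.0011]
 [-0.0298  0.1546  0.015 ]
 [-0.0293  0.1547 -0.0133]]
clock: 6.22
tcp_pos: [0.573, 0.1746, 0.3992]
orientation: [-1.23, 1.183, -1.182]
contact_force: [0.1, -0.2, -1.6]
grip_width: 0.0291
shift cm [-0.25 13.97 -0.07] twist -0.001 or 3.14 tcp [0.5731 0.1738 0.3997] jaw yaw 0.0356 j [-0.8   0.39  0.53  1.78 -0.22  1.04 -0.16] t 6.275
shift cm [-0.25 18.27 -0.06] twist -0.001 or 3.14 tcp [0.5731 0.1738 0.3997] jaw yaw 0.0356 j [-0.8   0.39  0.53  1.78 -0.22  1.04 -0.16] t 6.275
0.029294636784262626
```

View pics/w5.png

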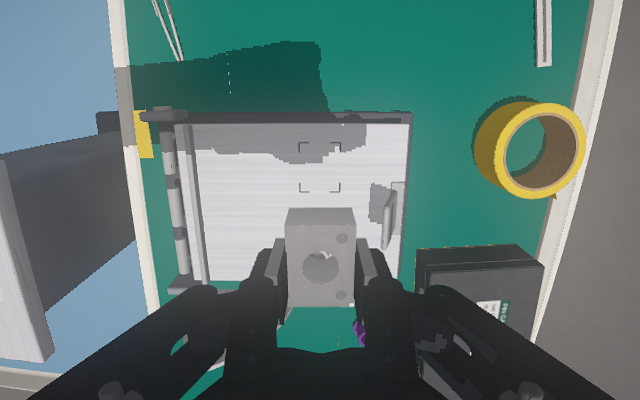

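```bash
python3 -m jog '[[[0,5,-0.2],0,1],[[0,10,-0.2],0,1],[[0,14,-0.2],0,1],[[0,16.5,-0.2],0,1],[[0,17.4,-0.2],0,1],[[0,17.4,-0.2],0,1],[[0,17.4,-0.2],0,1]]'
python3 - <<'E'
from h import *
o=get_obs();print(o['tcp_pos'],o['contact_force'])
snap('wrist','w6');go([0.571,0.1735,.2176],0.037)
E
```

```text
clock: 7.15
tcp_pos: [0.5719, 0.1751, 0.228]
orientation: [-1.224, 1.181, -1.183]
contact_force: [-0.4, -0.4, -0.8]
grip_width: 0.0293
[0.57187576 0.17508755 0.22798354] [-0.37339452 -0.3658439  -0.8407951 ]
shift cm [ 0.17  1.04 -0.09] twist -0.0 or 3.141 tcp [0.5718 0.1753 0.228 ] jaw yaw 0.0367 j [-0.71  0.61  0.42  1.9  -0.36  0.71 -0.04] t 7.2
```

View pics/w6.png

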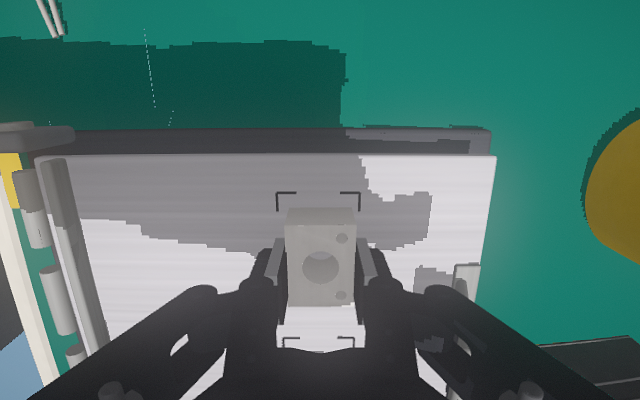

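```bash
python3 -m jog '[[[0,0.4,-0.1],0,1],[[0,0.8,-0.1],0,1],[[0,0.9,-0.1],0,1],[[0,0.9,-0.1],0,1]]'; python3 -m jog '[[[0,0.1,0],0,1],[[0,0.1,0],0,1]]'
```

```text
clock: 7.7
tcp_pos: [0.5703, 0.1754, 0.2177]
orientation: [-1.226, 1.182, -1.182]
contact_force: [0.0, 0.5, -1.1]
grip_width: 0.0291
clock: 7.95
tcp_pos: [0.5706, 0.1753, 0.2176]
orientation: [-1.226, 1.182, -1.182]
contact_force: [-2.8, -0.3, 9.0]
grip_width: 0.0291
```

```bash
python3 -m jog '[[[0,0,0],0,0.2],[[0,0,0],0,0],[[0,0,0],0,-0.2],[[0,0,0],0,-0.3],[[0,0,0],0,-0.3],[[0,-3,0],0,-0.3],[[0,-8,0],0,-0.3],[[0,-13,0],0,-0.3],[[0,-18,0],0,-0.3],[[0,-18,0],0,-0.3]]'
python3 - <<'E'
from h import *
snap('wrist','w7')
E
```

```text
clock: 9.2
tcp_pos: [0.5716, 0.1751, 0.401]
orientation: [-1.218, 1.179, -1.183]
contact_force: [-0.5, -0.2, -0.2]
grip_width: 0.0558
```

View pics/w7.png

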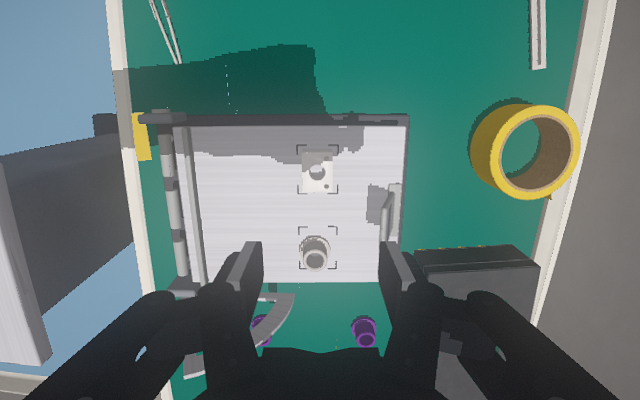

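Run:
```python
from h import *
go([0.6397,0.1334,.36],0.0374+np.pi/2)
```

```text
shift cm [4.45 3.86 6.73] twist -1.571 or 1.57 tcp [0.5707 0.1753 0.3985] jaw yaw 0.0369 j [-0.81  0.39  0.54  1.78 -0.23  1.03 -0.15] t 9.25
```

```bash
python3 -m jog '[[[2,1,3],-0.17,-0.6],[[4.4,3.8,6.7],-1.571,-0.6],[[4.4,3.8,6.7],-1.571,-0.6],[[4.4,3.8,6.7],-1.571,-0.6],[[4.4,3.8,6.7],-1.571,-0.6],[[4.4,3.8,6.7],-1.571,-0.6],[[4.4,3.8,6.7],-1.571,-0.6],[[4.4,3.8,6.7],-1.571,-0.6],[[4.4,3.8,6.7],-1.571,-0.6],[[4.4,3.8,6.7],-1.571,-0.6]]'
python3 - <<'E'
from h import *
snap('wrist','w8'); go([0.6397,0.1334,.232],0.0374+np.pi/2)
E
```

```text
clock: 10.5
tcp_pos: [0.6384, 0.1336, 0.3569]
orientation: [-1.571, -0.026, 0.031]
contact_force: [-0.3, 0.0, -0.8]
grip_width: 0.0682
shift cm [ 0.15 12.52 -0.03] twist -0.002 or 3.139 tcp [0.6385 0.1337 0.3572] jaw yaw 1.606 j [-0.41  0.49  0.15  1.67 -0.09  1.    1.38] t 10.55
```

View pics/w8.png

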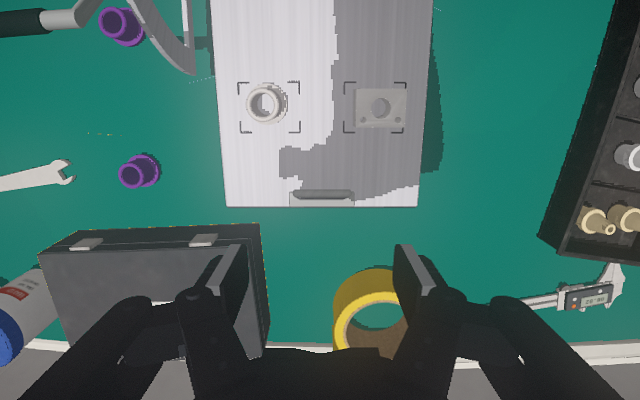

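```bash
python3 -m jog '[[[0.1,4,0],0,-0.6],[[0.1,8,0],0,-0.6],[[0.1,11,0],0,-0.6],[[0.1,12.4,0],0,-0.6],[[0.1,12.4,0],0,-0.6],[[0.1,12.4,0],0,-0.6]]'
python3 - <<'E'
from h import *
snap('wrist','w9'); go([0.6397,0.1334,.232],0.0374+np.pi/2)
snap('side','s9')
E
```

```text
clock: 11.3
tcp_pos: [0.6405, 0.134, 0.2359]
orientation: [-1.57, -0.03, 0.027]
contact_force: [0.1, 0.2, -0.2]
grip_width: 0.0684
shift cm [-0.09  0.42 -0.06] twist -0.001 or 3.141 tcp [0.6405 0.134  0.2362] jaw yaw 1.6076 j [-0.39  0.63  0.13  1.74 -0.11  0.77  1.4 ] t 11.35
```

View pics/w9.png

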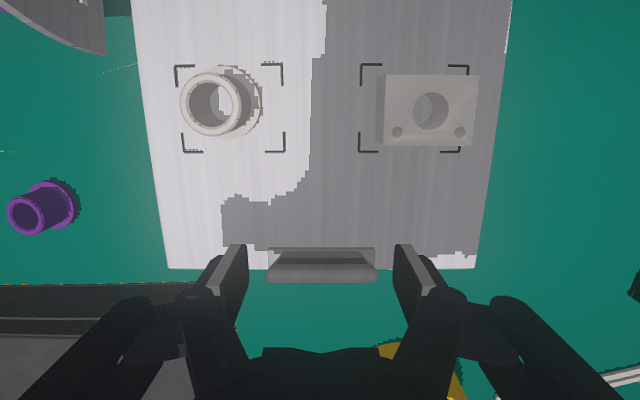

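View pics/s9.png

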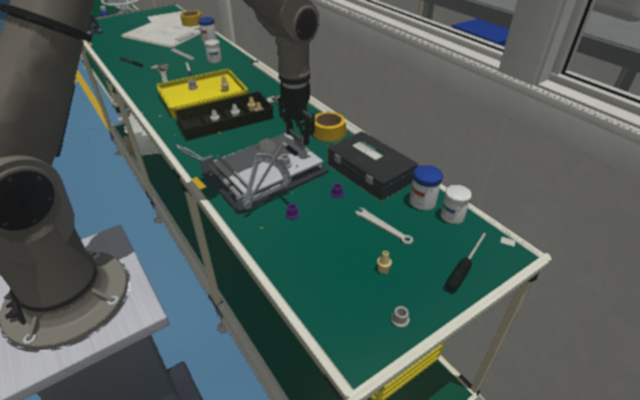

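```bash
python3 -m jog '[[[0,0.7,-0.05],0,-0.6],[[0,0.7,-0.05],0,-0.6],[[0,0.7,-0.05],0,0.2],[[0,0.7,-0.05],0,0.5],[[0,0.7,-0.05],0,0.5],[[0,0.7,-0.05],0,0.5]]' 70
python3 - <<'E'
from h import *
snap('wrist','w10'); go([0.6397,0.1334,.232],0.0374+np.pi/2)
E
```

```text
clock: 12.15
tcp_pos: [0.6398, 0.1343, 0.2282]
orientation: [-1.569, -0.03, 0.03]
contact_force: [-2.0, 3.4, 5.6]
grip_width: 0.0429
shift cm [-0.02 -0.38 -0.08] twist 0.0 or -3.141 tcp [0.6398 0.1343 0.2282] jaw yaw 1.6087 j [-0.39  0.64  0.13  1.74 -0.11  0.76  1.4 ] t 12.2
```

View pics/w10.png

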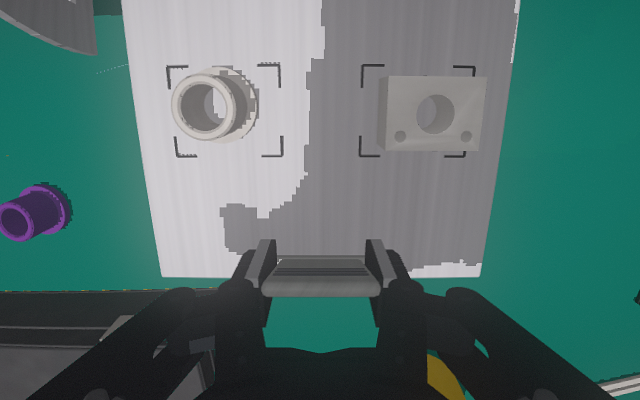

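Run:
```python
from h import *
for t in list(np.arange(.02,.21,.02))+list(np.arange(.21,.45,.01)):
    c,s=np.cos(t),np.sin(t); print(round(t,2),round((.226*c-.044*s-.226)*100,2),round(-(.226*s+.044*c-.044)*100,2))
```

```text
0.02 -0.09 -0.45
0.04 -0.19 -0.9
0.06 -0.3 -1.35
0.08 -0.42 -1.79
0.1 -0.55 -2.23
0.12 -0.69 -2.67
0.14 -0.84 -3.11
0.16 -0.99 -3.54
0.18 -1.15 -3.97
0.2 -1.32 -4.4
0.21 -1.41 -4.61
0.22 -1.5 -4.83
0.23 -1.6 -5.04
0.24 -1.69 -5.25
0.25 -1.79 -5.45
0.26 -1.89 -5.66
0.27 -1.99 -5.87
0.28 -2.1 -6.07
0.29 -2.2 -6.28
0.3 -2.31 -6.48
0.31 -2.42 -6.68
0.32 -2.53 -6.89
0.33 -2.65 -7.09
0.34 -2.76 -7.28
0.35 -2.88 -7.48
0.36 -3.0 -7.68
0.37 -3.12 -7.87
0.38 -3.24 -8.07
0.39 -3.37 -8.26
0.4 -3.5 -8.45
0.41 -3.63 -8.64
0.42 -3.76 -8.83
0.43 -3.89 -9.02
0.44 -4.03 -9.21
```

```bash
python3 -m jog '[[[-0.04,-0.2,0],0,0.5],[[-0.15,-0.7,0],0,0.5],[[-0.25,-1.12,0],0,0.5],[[-0.36,-1.57,0],0,0.5],[[-0.48,-2.0,0],0,0.5],[[-0.62,-2.45,0],0,0.5],[[-0.76,-2.9,0],0,0.5],[[-0.84,-3.11,0],0,0.5],[[-0.84,-3.11,0],0,0.5]]'
python3 - <<'E'
from h import *
snap('wrist','w11');snap('side','s11'); snap('scene','c11'); o=get_obs(); print(o['tcp_pos'],o['grip_width'])
E
```

```text
clock: 13.32
tcp_pos: [0.6314, 0.1339, 0.2581]
orientation: [-1.57, -0.03, 0.03]
contact_force: [1.6, 4.5, -7.5]
grip_width: 0.043
[0.63144038 0.13393381 0.25805086] 0.04275569923455316
```

View pics/w11.png

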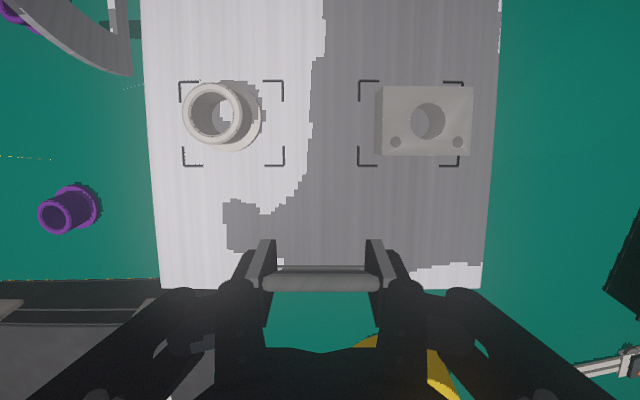

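View pics/c11.png

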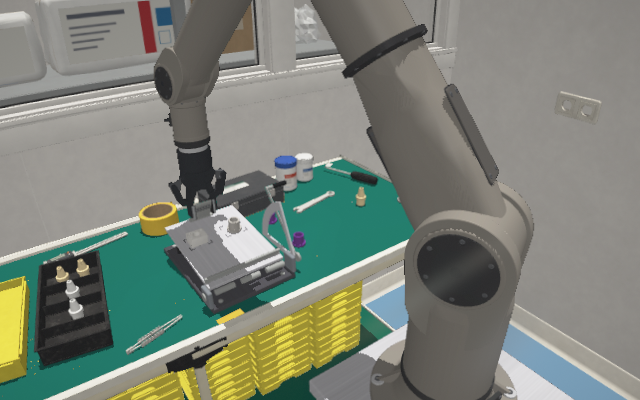

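```bash
python3 -m jog '[[[-0.07,-0.2,0],0,0.5],[[-0.15,-0.43,0],0,0.5],[[-0.23,-0.65,0],0,0.5],[[-0.31,-0.86,0],0,0.5],[[-0.4,-1.08,0],0,0.5],[[-0.48,-1.29,0],0,0.5],[[-0.57,-1.5,0],0,0.5],[[-0.66,-1.72,0],0,0.5],[[-0.76,-1.93,0],0,0.5],[[-0.85,-2.14,0],0,0.5]]'
python3 - <<'E'
from h import *
snap('wrist','w12'); o=get_obs(); print(o['tcp_pos'],o['grip_width'])
E
```

```text
clock: 14.72
tcp_pos: [0.6229, 0.1336, 0.2792]
orientation: [-1.57, -0.03, 0.03]
contact_force: [2.8, 5.8, -9.1]
grip_width: 0.0428
[0.6227583  0.13362765 0.2794463 ] 0.0427432904804049
```

View pics/w12.png

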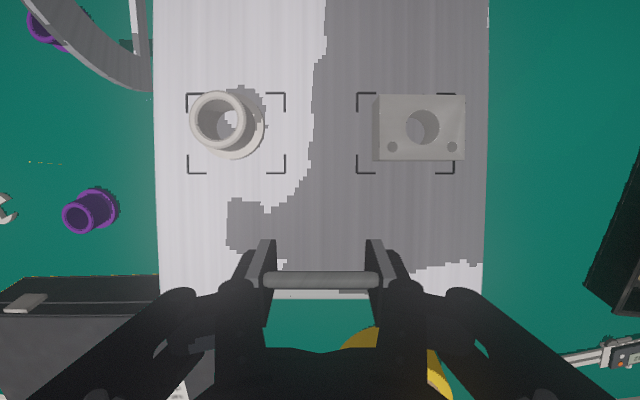

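```bash
python3 -m jog '[[[-0.05,-0.1,0],0,0.5],[[-0.1,-0.2,0],0,0.5],[[-0.15,-0.31,0],0,0.5],[[-0.2,-0.41,0],0,0.5],[[-0.25,-0.52,0],0,0.5],[[-0.3,-0.62,0],0,0.5],[[-0.3,-0.62,0],0,0.5]]'
python3 - <<'E'
from h import *
snap('wrist','w13'); o=get_obs(); print(o['tcp_pos'],o['grip_width'])
E
```

```text
clock: 15.65
tcp_pos: [0.6198, 0.1335, 0.2855]
orientation: [-1.57, -0.03, 0.03]
contact_force: [2.0, 5.2, -9.1]
grip_width: 0.043
[0.61985224 0.13351224 0.28546857] 0.043101748442055665
```

View pics/w13.png

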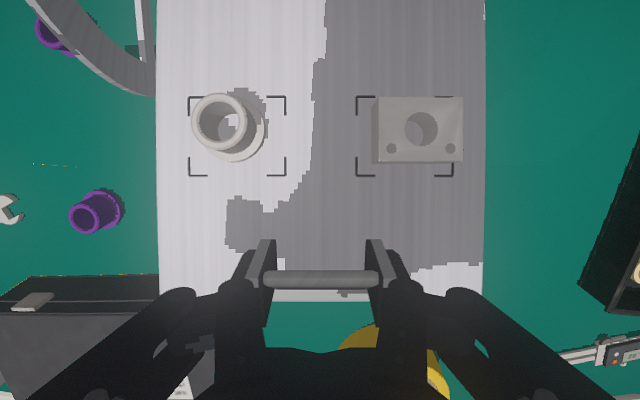

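```bash
python3 -m jog '[[[-0.05,-0.1,0],0,0.5],[[-0.11,-0.2,0],0,0.5],[[-0.16,-0.3,0],0,0.5],[[-0.21,-0.41,0],0,0.5],[[-0.27,-0.51,0],0,0.5],[[-0.32,-0.61,0],0,0.5],[[-0.32,-0.61,0],0,0.5]]'
python3 - <<'E'
from h import *
snap('wrist','w14'); o=get_obs(); print(o['tcp_pos'],o['grip_width'])
E
```

```text
clock: 16.58
tcp_pos: [0.6166, 0.1334, 0.2916]
orientation: [-1.57, -0.029, 0.03]
contact_force: [2.0, 5.1, -7.6]
grip_width: 0.0428
[0.61664581 0.133393   0.29165973] 0.042570720235404175
```

View pics/w14.png

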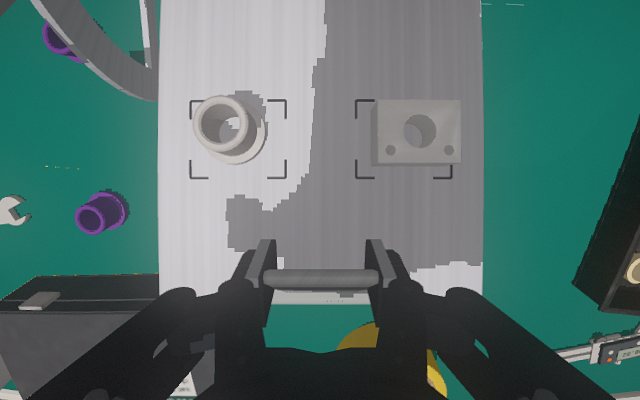

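```bash
python3 -m jog '[[[-0.06,-0.1,0],0,0.5],[[-0.11,-0.2,0],0,0.5],[[-0.17,-0.31,0],0,0.5],[[-0.22,-0.41,0],0,0.5],[[-0.28,-0.51,0],0,0.5],[[-0.28,-0.51,0],0,0.5],[[-0.28,-0.51,0],0,0.5]]'
python3 - <<'E'
from h import *
snap('wrist','w15'); o=get_obs(); print(o['tcp_pos'],o['grip_width'])
E
```

```text
clock: 17.5
tcp_pos: [0.6139, 0.1333, 0.2966]
orientation: [-1.57, -0.03, 0.03]
contact_force: [1.9, 5.9, -8.2]
grip_width: 0.0426
[0.61388454 0.13328637 0.2966589 ] 0.04310139950927682
```

View pics/w15.png

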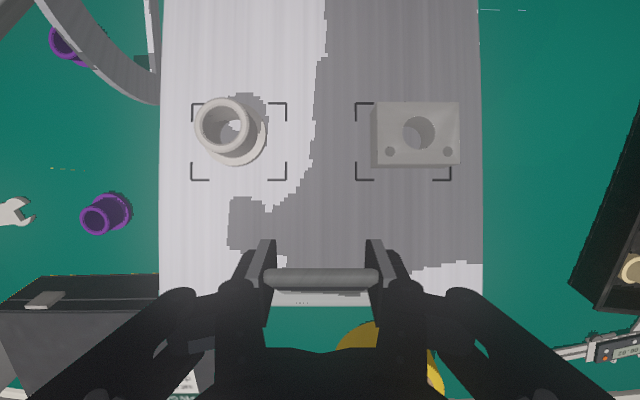

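Still held. On to about 0.35.

```bash
python3 -m jog '[[[-0.06,-0.1,0],0,0.5],[[-0.12,-0.2,0],0,0.5],[[-0.17,-0.29,0],0,0.5],[[-0.23,-0.39,0],0,0.5],[[-0.29,-0.49,0],0,0.5],[[-0.29,-0.49,0],0,0.5],[[-0.29,-0.49,0],0,0.5]]'
python3 - <<'E'
from h import *
snap('wrist','w16'); o=get_obs(); print(o['tcp_pos'],o['grip_width'])
E
```

```text
clock: 18.42
tcp_pos: [0.611, 0.1332, 0.3017]
orientation: [-1.57, -0.03, 0.03]
contact_force: [1.7, 5.1, -7.1]
grip_width: 0.043
[0.61096221 0.13321085 0.30162601] 0.042867623007847404
```

View pics/w16.png

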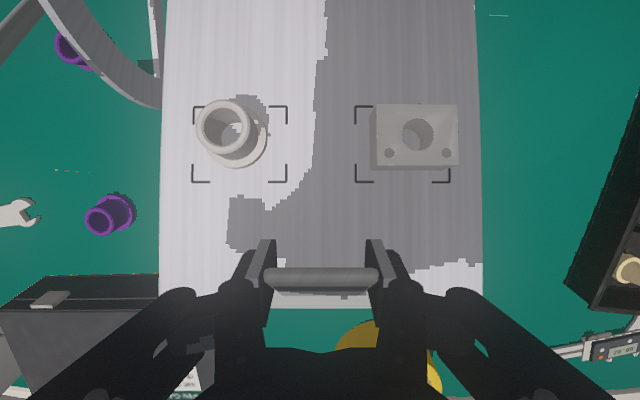

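```bash
python3 -m jog '[[[-0.06,-0.1,0],0,0.5],[[-0.12,-0.2,0],0,0.5],[[-0.18,-0.29,0],0,0.5],[[-0.24,-0.39,0],0,0.5],[[-0.3,-0.49,0],0,0.5],[[-0.3,-0.49,0],0,0.5],[[-0.3,-0.49,0],0,0.5]]'
python3 - <<'E'
from h import *
snap('wrist','w17'); o=get_obs(); print(o['tcp_pos'],o['grip_width'])
E
```

```text
clock: 19.35
tcp_pos: [0.608, 0.1331, 0.3065]
orientation: [-1.57, -0.03, 0.03]
contact_force: [1.6, 5.9, -8.2]
grip_width: 0.0427
[0.6079719  0.1330468  0.30647292] 0.042817786921938404
```

View pics/w17.png

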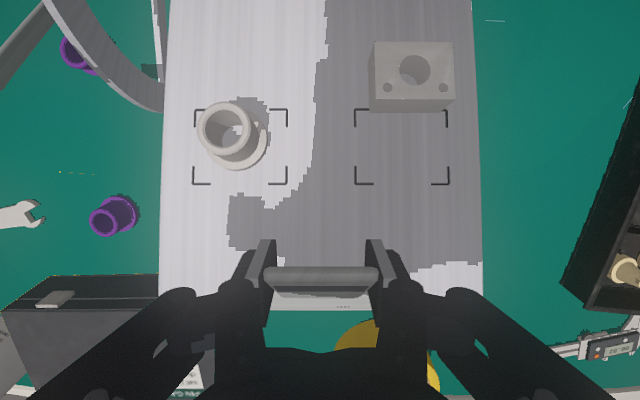

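It is sliding (block at (411,77), bush unmoved at (224,127)). Hold still and watch.

```bash
python3 -m jog '[[[0,0,0],0,0.5],[[0,0,0],0,0.5],[[0,0,0],0,0.5],[[0,0,0],0,0.5],[[0,0,0],0,0.5],[[0,0,0],0,0.5]]'
python3 - <<'E'
from h import *
snap('wrist','w18');snap('scene','c18');snap('side','s18')
a=load('scene0')
c=load('c18')['image'];cv2.imwrite('pics/c18c.png',cv2.resize(c[160:320,150:330],None,fx=3.3,fy=3.3,interpolation=2))
E
```

```text
clock: 20.15
tcp_pos: [0.608, 0.1331, 0.3064]
orientation: [-1.57, -0.03, 0.03]
contact_force: [2.6, 5.5, -8.3]
grip_width: 0.0425
```

View pics/w18.png

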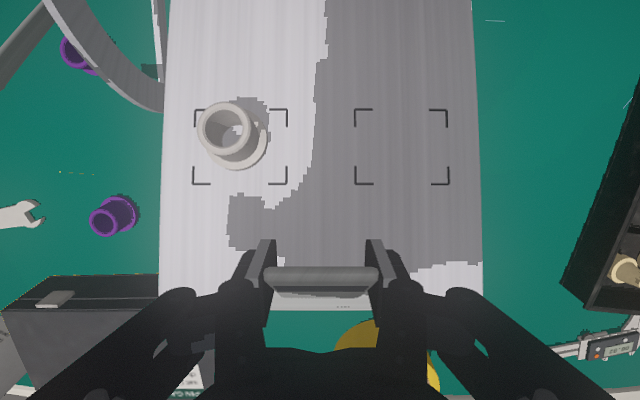

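View pics/c18c.png

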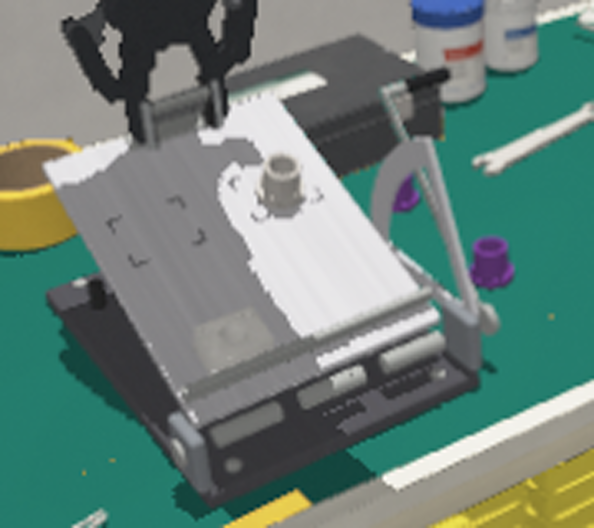

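```bash
python3 -m jog '[[[0,0,0],0,0],[[0,0,0],0,-0.1],[[0,0,0],0,-0.3],[[0,0,0],0,-0.6],[[0,0,0],0,-0.6],[[0,0,0],0,-0.6],[[0,-2,0],0,-0.6],[[0,-5,0],0,-0.6],[[0,-9,0],0,-0.6],[[0,-9,0],0,-0.6]]'
python3 - <<'E'
from h import *
snap('wrist','w19');f=snap('scene','c19');g=snap('side','s19'); o=get_obs(); print(o['tcp_pos'],o['contact_force'])
cv2.imwrite('pics/c19c.png',cv2.resize(f['image'][160:320,150:330],None,fx=3.3,fy=3.3,interpolation=2))
cv2.imwrite('pics/s19c.png',cv2.resize(g['image'][100:220,190:350],None,fx=5,fy=5,interpolation=2))
E
```

```text
clock: 21.55
tcp_pos: [0.6092, 0.1322, 0.4011]
orientation: [-1.569, -0.034, 0.024]
contact_force: [-0.5, -0.1, -0.5]
grip_width: 0.0686
[0.60772538 0.13212106 0.39662878] [-0.56804549  0.25869933  0.14283108]
```

View pics/c19c.png

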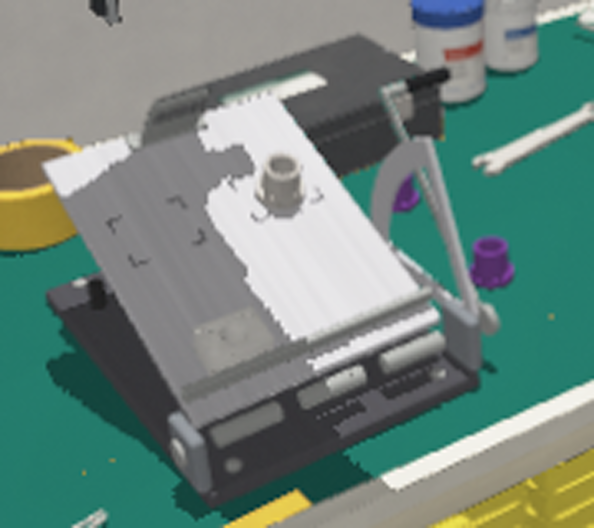

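View pics/s19c.png

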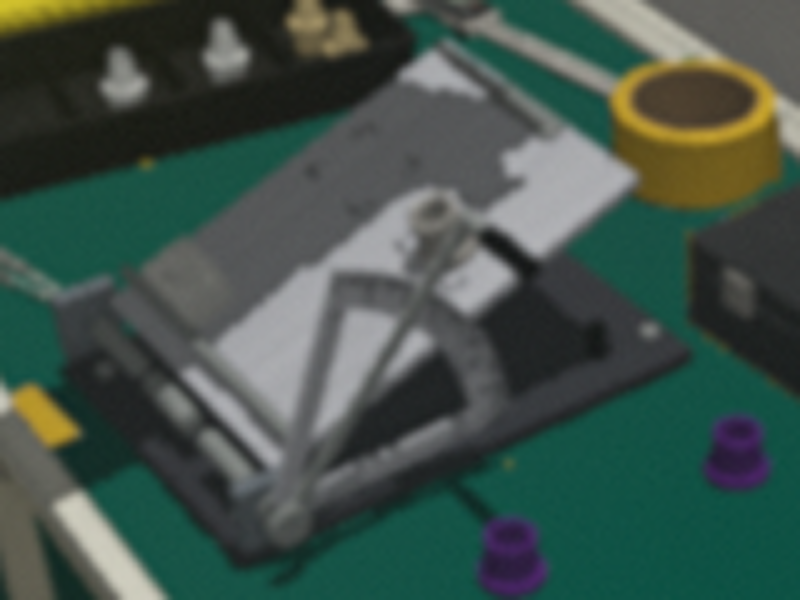

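View pics/w19.png

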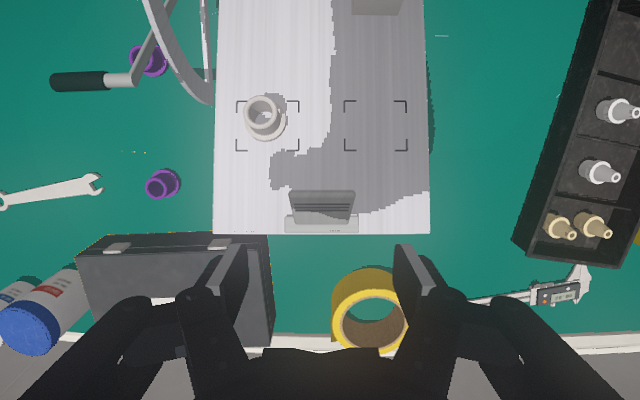

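```bash
cat >> h.py <<'E'
yaw=0.0374; H=np.array([.4139,.1249,.035]); RH=R.from_rotvec([0,0,yaw]).as_matrix()
def onplane(f,uv,y):
    o,d=ray(f,[uv]); o=(o-H)@RH; d=d[0]@RH; p=o+d*(y-o[1])/d[1]; return p
E
python3 - <<'E'
from h import *
f=load('c19');g=load('s19');w=load('w19')
c=lambda u,v:(150+u/3.3,160+v/3.3); s=lambda u,v:(190+u/5,100+v/5)
for n,F,uv,y in [('sceneL',f,c(45,168),.09),('sceneR',f,c(275,97),-.09),('sideR',g,s(636,178),-.09),('sideL',g,s(440,45),.09)]:
    p=onplane(F,uv,y); r=np.hypot(p[0],p[2]); print(n,p.round(4),'r',r.round(4),'theta',np.arctan2(p[2],p[0])-np.arctan2(.006,.25))
# level-view check of the same method
a=load('scene0');b=load('side0')
print(onplane(a,(150+52/3,160+238/3),.09).round(4),onplane(a,(150+250/3,160+168/3),-.09).round(4),onplane(b,(190+437/3.3,110+133/2.6),-.09).round(4))
for n,p in [('cs',tri(f,c(275,97),g,s(636,178))),('csL',tri(f,c(45,168),g,s(440,45))),('cwR',tri(f,c(275,97),w,(213,234))),('cwL',tri(f,c(45,168),w,(431,233))),('knob cs',tri(f,c(430,80),g,s(508,250))),('knob cw',tri(f,c(430,80),w,(78,81))),('knob sw',tri(g,s(508,250),w,(78,81)))]:
    q=(p[0]-H)@RH; print(n,q.round(4),'gap',p[1].round(4),'ang',np.arctan2(q[2],q[0]).round(4),'r',np.hypot(q[0],q[2]).round(4))
E
```

```text
sceneL [0.2179 0.09   0.093 ] r 0.237 theta 0.37951208559122684
sceneR [ 0.223 -0.09   0.089] r 0.2402 theta 0.3558570248401964
sideR [ 0.2297 -0.09    0.0916] r 0.2473 theta 0.3552478516084261
sideL [0.2271 0.09   0.09  ] r 0.2443 theta 0.3534361044912779
[0.2369 0.09   0.007 ] [ 0.2416 -0.09    0.0049] [ 0.2468 -0.09    0.0049]
cs [ 0.228  -0.0909  0.0895] gap 0.0056 ang 0.3741 r 0.2449
csL [0.2257 0.0883 0.0901] gap 0.002 ang 0.3797 r 0.243
cwR [ 0.2368 -0.0947  0.0818] gap 0.0032 ang 0.3324 r 0.2505
cwL [0.2311 0.0894 0.0885] gap 0.0066 ang 0.3657 r 0.2475
knob cs [ 0.1082 -0.1547  0.1286] gap 0.005 ang 0.8715 r 0.1681
knob cw [ 0.1113 -0.1575  0.1238] gap 0.0013 ang 0.8387 r 0.1665
knob sw [ 0.1112 -0.1525  0.1293] gap 0.001 ang 0.8603 r 0.1705
```

Run:
```python
from h import *
def W(x,y,z): return H+RH@np.array([x,y,z])
p=W(.111,-.157,.1287); print(p); go([p[0],p[1],.40],yaw)
```

```text
[ 0.53069281 -0.02783978  0.1637    ]
shift cm [ -8.29  -0.32 -15.7 ] twist 1.571 or -1.571 tcp [0.6077 0.1321 0.3966] jaw yaw 1.608 j [-0.43  0.4   0.16  1.71 -0.07  1.04  1.36] t 21.7
```

```bash
python3 -m jog '[[[0,-0.5,-4],0.1,-0.4],[[-4,-0.5,-8],1.571,-0.4],[[-8.3,-0.3,-15.7],1.571,-0.2],[[-8.3,-0.3,-15.7],1.571,-0.2],[[-8.3,-0.3,-15.7],1.571,-0.2],[[-8.3,-0.3,-15.7],1.571,-0.2],[[-8.3,-0.3,-15.7],1.571,-0.2],[[-8.3,-0.3,-15.7],1.571,-0.2],[[-8.3,-0.3,-15.7],1.571,-0.2],[[-8.3,-0.3,-15.7],1.571,-0.2]]'
python3 - <<'E'
from h import *
snap('wrist','w20'); go([.5307,-.0278,.3185],yaw)
E
```

```text
clock: 22.95
tcp_pos: [0.5305, -0.0287, 0.3996]
orientation: [-1.228, 1.183, -1.182]
contact_force: [0.2, 0.2, 0.4]
grip_width: 0.0513
shift cm [-0.08  8.12  0.02] twist 0.001 or -3.14 tcp [ 0.5306 -0.0285  0.3997] jaw yaw 0.0385 j [-0.48  0.26  0.5   1.93 -0.15  0.99  0.13] t 23.0
```

View pics/w20.png

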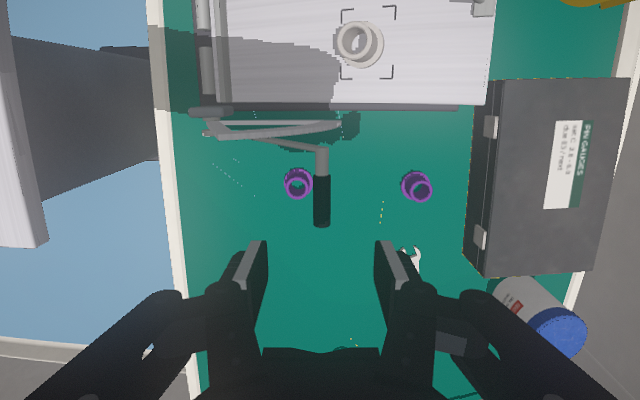

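Run:
```python
from h import *
f=load('w20')
for z in (.163,.168): print(((onz(f,[(322,177),(322,224),(322,202)],z)-H)@RH).round(4))
```

```text
[[ 0.1121 -0.1359  0.128 ]
 [ 0.1122 -0.1692  0.128 ]
 [ 0.1122 -0.1532  0.128 ]]
[[ 0.1121 -0.1347  0.133 ]
 [ 0.1122 -0.1671  0.133 ]
 [ 0.1121 -0.1516  0.133 ]]
```

```bash
python3 -m jog '[[[0,4,0.1],0,-0.2],[[0,7,0.1],0,-0.2],[[0,8.1,0.1],0,-0.2],[[0,8.1,0.1],0,-0.2],[[0,8.1,0.1],0,0.5],[[0,8.1,0.1],0,1],[[0,8.1,0.1],0,1],[[0,8.1,0.1],0,1],[[0,8.1,0.1],0,1]]' 20
python3 - <<'E'
from h import *
snap('wrist','w21');f=snap('scene','c21'); o=get_obs(); print(o['tcp_pos'],o['grip_width'],o['contact_force'], ((o['tcp_pos']-H)@RH).round(4))
cv2.imwrite('pics/c21c.png',cv2.resize(f['image'][120:280,150:330],None,fx=3.3,fy=3.3,interpolation=2))
E
```

```text
clock: 24.12
tcp_pos: [0.5325, -0.0277, 0.3199]
orientation: [-1.225, 1.181, -1.183]
contact_force: [1.7, -0.1, 2.5]
grip_width: 0.011
[ 0.53254114 -0.02776358  0.3198839 ] 0.010806381135544987 [ 2.4752011  -0.80817337  2.72211122] [ 0.1128 -0.157   0.2849]
```

View pics/w21.png

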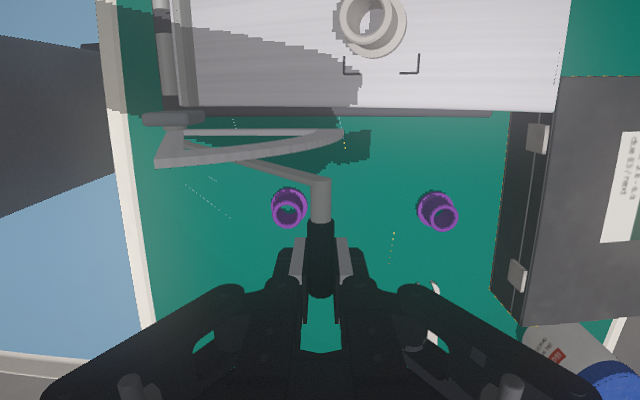

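View pics/c21c.png

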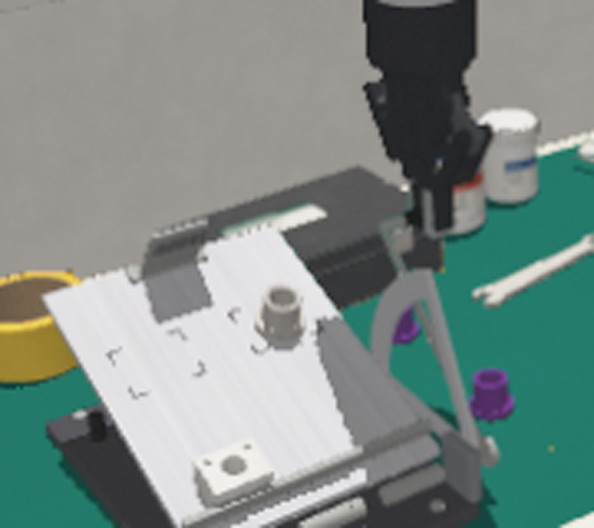

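```bash
python3 -m jog '[[[0,0.52,0.56],0,1],[[0,1.12,1.15],0,1],[[0,1.77,1.72],0,1],[[0,2.43,2.25],0,1],[[0,3.12,2.75],0,1],[[0,3.83,3.21],0,1],[[0,4.57,3.64],0,1],[[0,5.33,4.03],0,1],[[0,6.1,4.38],0,1],[[0,6.41,4.51],0,1]]'
python3 - <<'E'
from h import *
o=get_obs(); print(o['tcp_pos'],o['grip_width'],o['contact_force'], ((o['tcp_pos']-H)@RH).round(4))
E
python3 -m jog '[[[0,0.32,0.12],0,1],[[0,0.32,0.12],0,1],[[0,0.32,0.12],0,1]]'
python3 - <<'E'
from h import *
o=get_obs(); print(o['tcp_pos'],o['grip_width'],o['contact_force'], ((o['tcp_pos']-H)@RH).round(4))
w=snap('wrist','w22');f=snap('scene','c22');g=snap('side','s22')
cv2.imwrite('pics/c22c.png',cv2.resize(f['image'][160:320,150:330],None,fx=3.3,fy=3.3,interpolation=2))
cv2.imwrite('pics/s22c.png',cv2.resize(g['image'][100:220,190:350],None,fx=5,fy=5,interpolation=2))
E
```

```text
clock: 25.48
tcp_pos: [0.5768, -0.0261, 0.2544]
orientation: [-1.228, 1.183, -1.181]
contact_force: [-0.2, -1.1, 1.5]
grip_width: 0.011
[ 0.57679478 -0.02607125  0.25441086] 0.010956103284257931 [-0.21647903 -1.05629533  1.52660101] [ 0.1571 -0.157   0.2194]
clock: 25.85
tcp_pos: [0.5778, -0.026, 0.2519]
orientation: [-1.227, 1.183, -1.181]
contact_force: [-2.5, -1.5, -1.5]
grip_width: 0.0111
[ 0.57775115 -0.02602461  0.25185108] 0.011076975784096086 [-2.51366681 -1.46627676 -1.51114227] [ 0.1581 -0.1569  0.2169]
```

View pics/c22c.png

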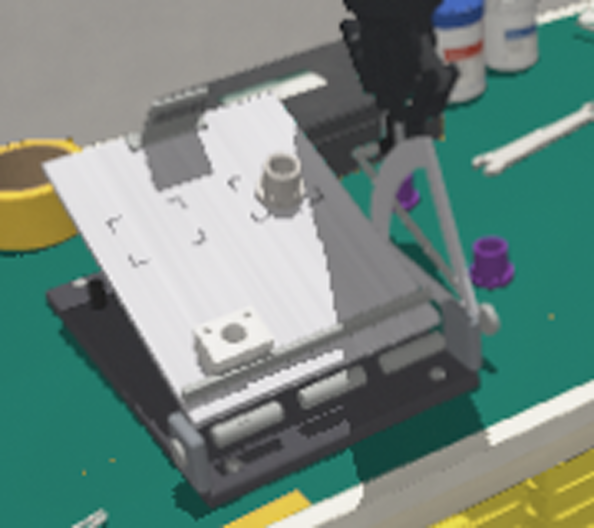

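View pics/s22c.png

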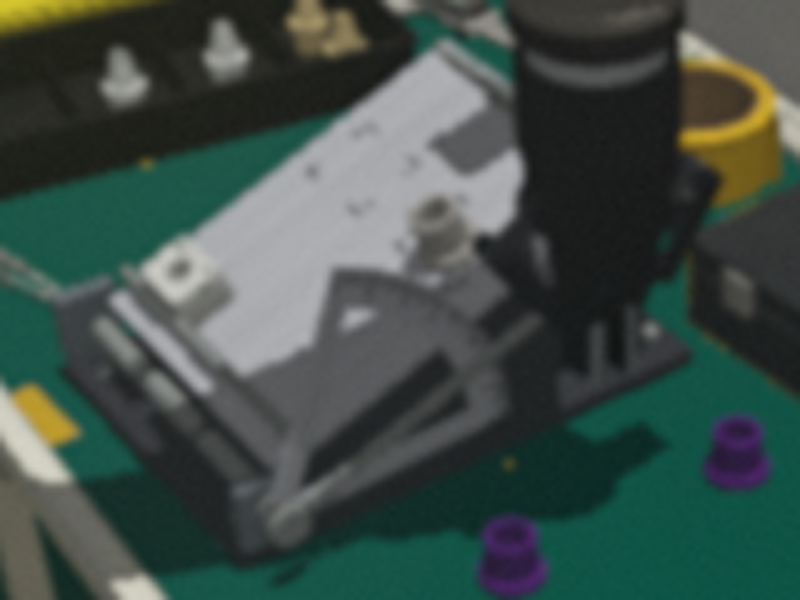

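View pics/w22.png

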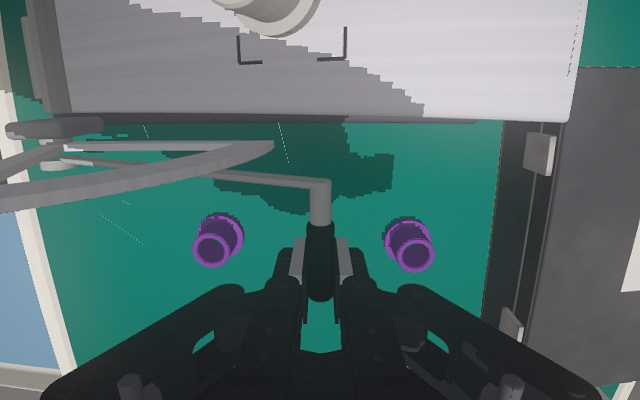

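```bash
python3 -m jog '[[[0,0,0],0,0.5],[[0,0,0],0,0.1],[[0,0,0],0,-0.2],[[0,0,0],0,-0.2],[[0,0,0],0,-0.2],[[0,-3,0],0,-0.2],[[0,-8,0],0,-0.2],[[0,-14,0],0,-0.2],[[0,-16,0],0,-0.2],[[0,-16,0],0,-0.2]]'
python3 -m jog '[[[6,0,0],0,-0.2],[[12,0,0],0,-0.2],[[18,0,0],0,-0.2],[[22,0,0],0,-0.2],[[22,0,0],0,-0.2]]'
python3 - <<'E'
from h import *
w=snap('wrist','w23');f=snap('scene','c23');g=snap('side','s23')
cv2.imwrite('pics/c23c.png',cv2.resize(f['image'][160:320,150:330],None,fx=3.3,fy=3.3,interpolation=2))
cv2.imwrite('pics/s23c.png',cv2.resize(g['image'][100:220,190:350],None,fx=5,fy=5,interpolation=2))
E
```

```text
clock: 27.25
tcp_pos: [0.5787, -0.0262, 0.4138]
orientation: [-1.223, 1.179, -1.183]
contact_force: [-0.5, 0.2, -1.2]
grip_width: 0.0516
clock: 27.88
tcp_pos: [0.5848, -0.25, 0.4103]
orientation: [-1.227, 1.188, -1.187]
contact_force: [0.7, 0.8, -0.0]
grip_width: 0.0511
```

View pics/c23c.png

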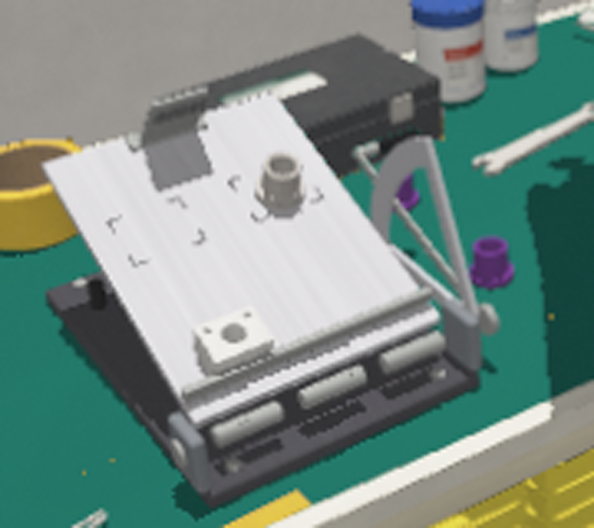

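View pics/s23c.png

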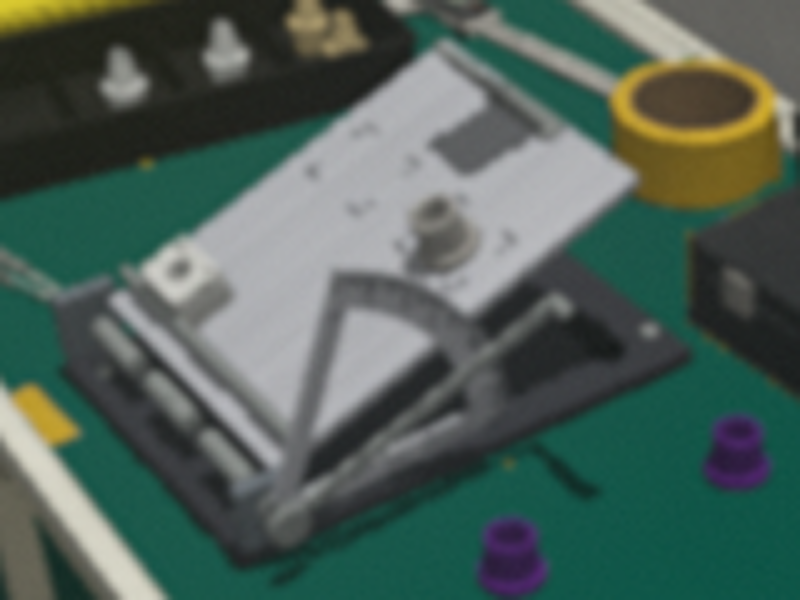

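View pics/w23.png

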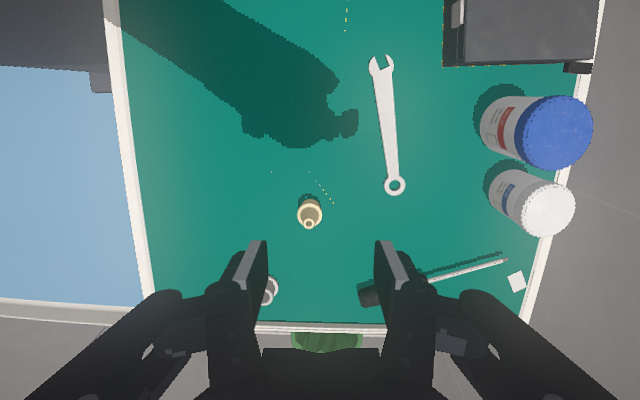

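Run:
```python
from h import *
g=load('s23');f=load('c23')
cv2.imwrite('pics/s23d.png',cv2.resize(g['image'][125:215,235:325],None,fx=6.6,fy=6.6,interpolation=2))
cv2.imwrite('pics/c23d.png',cv2.resize(f['image'][180:270,220:310],None,fx=6.6,fy=6.6,interpolation=2))
```

```text
(no output)
```

View pics/s23d.png

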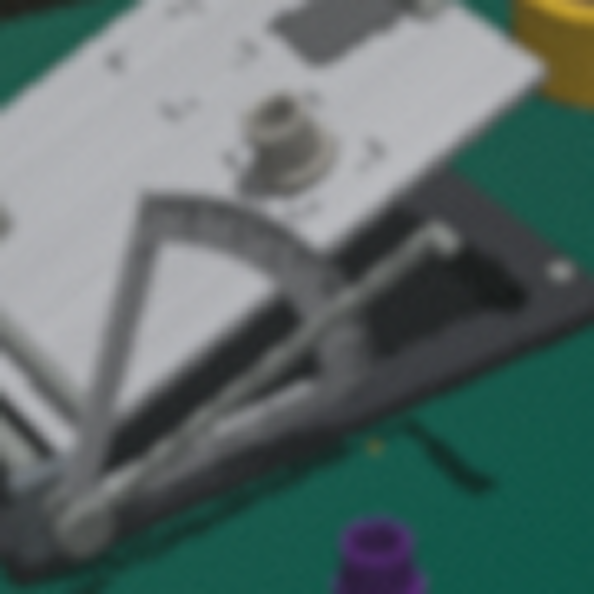

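View pics/c23d.png

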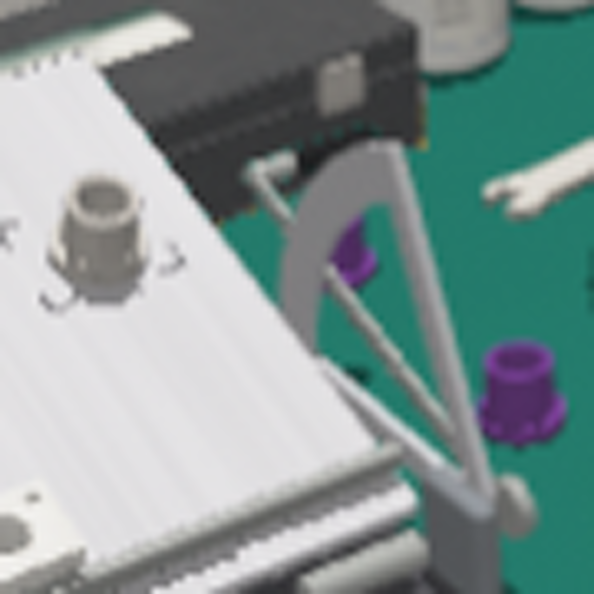

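Run:
```python
from h import *
g=load('s23');f=load('c23')
s=lambda u,v:(235+u/6.6,125+v/6.6); c=lambda u,v:(220+u/6.6,180+v/6.6)
def nrm(F,a,b):
    o,d=ray(F,[a,b]); return np.cross(d[0],d[1])
def line(sa,sb,ca,cb):
    d=np.cross(nrm(g,s(*sa),s(*sb)),nrm(f,c(*ca),c(*cb)))@RH; d*=np.sign(d[0]); d/=np.linalg.norm(d); return d, np.arctan2(d[2],d[0])
print('ramp edge',line((545,75),(110,425),(95,65),(395,445)))
print('pointer',line((110,495),(432,240),(260,180),(455,435)))
for y in (-.115,-.125,-.134): 
    for F,P in ((g,[s(110,495),s(432,240)]),(f,[c(455,435),c(260,180)])):
        a=[onplane(F,p,y) for p in P]; d=a[1]-a[0]; print('ptr',y,np.arctan2(d[2],d[0]).round(3),a[0].round(3),a[1].round(3),'tip ang',np.arctan2(a[1][2],a[1][0]).round(3))
for F,P in ((g,[s(110,425),s(545,75)]),(f,[c(395,445),c(95,65)])):
    a=[onplane(F,p,-.09) for p in P]; d=a[1]-a[0]; print('ramp',np.arctan2(d[2],d[0]).round(3),a[0].round(3),a[1].round(3))
q,e=tri(g,s(438,240),f,c(258,168)); print('bar end',((q-H)@RH).round(4),e)
```

```text
ramp edge (array([0.94199527, 0.01527577, 0.33527833]), np.float64(0.3419421759068474))
pointer (array([ 0.93967642, -0.00827176,  0.34196461]), np.float64(0.3490192075409602))
ptr -0.115 0.341 [ 0.013 -0.115  0.004] [ 0.159 -0.115  0.056] tip ang 0.338
ptr -0.115 0.363 [ 0.02  -0.115  0.018] [ 0.143 -0.115  0.064] tip ang 0.424
ptr -0.125 0.341 [ 0.009 -0.125  0.014] [ 0.152 -0.125  0.064] tip ang 0.401
ptr -0.125 0.363 [ 0.036 -0.125  0.006] [ 0.161 -0.125  0.053] tip ang 0.318
ptr -0.134 0.341 [ 0.004 -0.134  0.022] [ 0.146 -0.134  0.072] tip ang 0.458
ptr -0.134 0.363 [ 0.05  -0.134 -0.006] [ 0.178 -0.134  0.043] tip ang 0.237
ramp 0.357 [ 0.029 -0.09   0.014] [ 0.231 -0.09   0.089]
ramp 0.315 [ 0.018 -0.09   0.025] [ 0.217 -0.09   0.09 ]
bar end [ 0.1567 -0.1222  0.0609] 1.0078087883501445e-05
```

Run:
```python
from h import *
g=load('s23');f=load('c23')
c=lambda u,v:(150+u/3.3,160+v/3.3); s=lambda u,v:(190+u/5,100+v/5)
th=.357; RR=R.from_rotvec([0,-th,0]).as_matrix()
def onramp(F,uv,n):
    o,d=ray(F,[uv]); o=((o-H)@RH)@RR; d=(d[0]@RH)@RR; return (o+d*(n-o[2])/d[2])
m=np.array([.16,.045,.006]); b=np.array([.16,-.045,.006])
for F,t,pb in ((f,c,((233,333),(285,164))),(g,s,((180,270),(437,210)))):
    print('block-mark',(onramp(F,t(*pb[0]),.028)-m).round(4),'bush top-mark',(onramp(F,t(*pb[1]),.034)-b).round(4))
q,e=tri(g,s(180,270),f,c(233,333)); print('tri block top',(((q-H)@RH)@RR-m).round(4),e)
print(np.abs(np.array(get_obs()['qvel'])).max(),get_obs()['clock'])
```

```text
block-mark [-0.1161  0.0007  0.022 ] bush top-mark [-0.0069 -0.0044  0.028 ]
block-mark [-1.135e-01 -1.000e-04  2.200e-02] bush top-mark [-0.0018 -0.003   0.028 ]
tri block top [-0.1143  0.0004  0.0209] 0.0020029945719532097
0.02020264477732629 28.025
```

```bash
python3 -m jog '[[[0,0,0],0,-0.2],[[0,0,0],0,-0.2]]'; python3 -c "
from bench import hand_in; print(hand_in())"
```

```text
clock: 28.28
tcp_pos: [0.5867, -0.2447, 0.412]
orientation: [-1.227, 1.181, -1.18]
contact_force: [0.0, 0.2, 0.4]
grip_width: 0.0511
the job is handed in; nothing more can be done
None
```

The block slipped at about 0.36 rad (about 20.5°), and the ramp is standing there. The pointer is parallel to the ramp within my measuring error. I handed the job in at 28.3 s; no verdict came back.

- **What I did:** I set the block inside the empty corner marks and let go. I then gripped the tab across its 44 mm width, so it could pivot in the pads, and raised the ramp in small steps. The block still held at about 0.35 rad and slid during the next step, to the lip. I released the tab, pinched the pointer knob, brought it down along its arc to about 0.36 rad, let go and moved clear.
- **Last checks:** The block is about 114 mm below its mark, within 1 mm sideways, and flat on the ramp. The reference bush is within about 8 mm of its own mark. The spare bush and nozzle were never touched, and the gripper touches nothing.
- **Where readings disagreed:** Ramp angle estimates ran from 0.34 to 0.37 rad, apart from outliers of 0.31 and 0.38 from single edges or corners in the scene view. Pointer estimates ran from 0.34 to 0.37 rad. The direct two-camera comparison of both lines gave 0.342 for the ramp and 0.349 for the pointer, well inside the 0.045 rad tolerance.

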